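# Tighten the filter holder's rim screws with the T-key

## Robot

A 6-joint arm with a two-finger parallel gripper is mounted at the origin on the work surface. World frame = base frame: x ahead of the robot, y to its left, z up, the work surface at z = 0. Lengths are in m, angles in rad, forces in N, time in s.
With the tool pointing down it reaches from about 0.15 to 0.775 m from the base axis. Payload 6.1 kg.
Tool frame: the origin (TCP) lies at the very end of the fingers, on their centre line; the grasp point (between the pads) lies 19 mm behind it; z points along the fingers, y is the line along which they close (so a half turn about z gives the same grasp; the last joint's range is limited). The gripper opens to 85 mm and grips with 20 to 120 N. Pads are 22 mm wide; open, the fingers measure 114 mm over their backs; the gripper's body (76 mm by 85 mm) begins 54 mm behind the grasp point. The pads swing forward as they close: fully open they stand 13 mm farther back than shut.
Start: joints at [-1.269, 0.126, -0.04, 1.405, 0, 1.571], TCP at [0.156, -0.501, 0.193] pointing down, gripper open.
Joint ranges: [-2.72, 2.72], [-0.95, 1.95], [-1.27, 1.35], [-1.78, 2.02], [-1.46, 1.47], [-3.14, 3.14]. Speed limits (rad/s): [2.39, 2.39, 3.01, 3.14, 3.14, 3.14].

## Interface

Orientations are given as [roll, pitch, yaw] about the fixed x, y, z axes, in that order (R = Rz(yaw) Ry(pitch) Rx(roll)).
In Python, from station import r gives the robot as it stands. The module is installed in compiled form; this text tells all that it offers.
- The arm moves only by the shell command python3 -m handwheel 'ROWS' [FORCE]. ROWS is a JSON object whose one key "moves" holds a list of rows, each an object with "fingers": the closure, from 0 (fully open) to 1 (shut); "travel": the shift along the world's x, y, z in cm, a list of three; "angular": the turn, a rotation vector about the world's x, y, z in degrees, a list of three. A call has 1 to 8 rows; each row shifts and turns the commanded pose from where the row before left it; what a row does not reach is not made up. A row lasts 1/8 s, in which the tool goes at most 62.5 mm and 10.7 degrees, less where a joint would pass 70% of its speed; a pose out of reach is approached as far as the arm can. A call is refused whole if a number of a shift passes 6.25 or a number of a turn 10.7, either way. A call with a gripper value outside its range is refused whole. The fingers move at their own pace and stop on an object; FORCE is the grip in N (left out, the last holds). Time passes only in rows, so rows that do not move let the fingers close. It gives the time, the measured TCP pose, the force, the opening and the grip force at its end, in the units of the state.
- r.read_state(): the state, without advancing time (a new reading comes with each control period).
- r.grab_frame(name): name is "scene" or "top" or "wrist"; returns a dict with "pixels" (480x640x3 uint8, red, green, blue), "depth" (480x640 float32, m along the optical axis (not along the pixel's ray), 0 where there is no reading), "camera_matrix" (3x3 intrinsics, pixels), "R" (3x3) and "t" (3): a world point X has camera coordinates R X + t. Camera axes: x right, y down, z forward; pixel columns grow to the right and rows downward; lengths in m; the calibration is good to about 2 mm. The wrist camera is an equidistant fisheye: a pixel r from the principal point sees the ray r / f radians off the axis. A picture is of the moment at which its call begins.
- r.finish_job(): hands the job in; it is judged then, once.
The state is a dict: "clock": time; "joint_pos": joint angles; "joint_vel": joint speeds; "effort": joint torques, N m; "tool_pos": TCP position; "tcp_rot": TCP orientation; "force": force on the tool from outside, world axes, zero at the start; "ft_torque": the same for the moment, N m; "finger_gap": finger opening in m; "finger_force": force on a finger pad.
Only numpy, scipy, OpenCV 4.12 (cv2) and the standard library are available. Lean on these libraries where they do the work, as an engineer would, in place of code of your own. Each camera call takes 0.05 s, during which the arm holds its last target. There are 200 camera calls.

## Task

With the orange T-key, tighten the three square screws around the rim of the filter holder by counted quarter turns, clockwise from above and in this order: the red one by one quarter turn, the yellow one by two, the blue one by one. Keep the key pressed fully home on its washer all the while you turn, firmly but gently, for the lid is brittle. Then stand the key back in its grey block and let go, leaving everything else on the bench alone.

Things in the scene. Friction and masses are not known exactly. Their poses are not given: they have to be found in the camera images.
- holder: Round steel filter pan, fixed to the bench, flange 176 mm across; it carries three screws that come up through the lid, 62 mm from the centre, 120 degrees apart, clockwise from above: red, yellow, blue. Origin: centre of its underside, z up; the red screw lies on its +x side.
- lid: Pale brittle lid on the pan (same origin and axes), fixed, 176 mm across, top 60 mm above the bench; hose stub at the centre, 24 mm across, 78 mm high. A 42 mm coloured washer lies round each screw, on packing of unknown thickness: its top is 1 to 5 mm above the lid, only feel tells. It gives 1 mm per 15 N. While turning, push on it with over 3 N, never over 25 N.
- head_red (a point): Point on the axis of the screw with the red washer, 63 mm above the bench (the washer's top is within 2 mm of it), turning with the screw; axes along the head's square sides, z up. The head is a steel square 14 mm wide up to 9 mm above this point, then tapers to 9 mm wide at 12.5 mm; a black line on top marks its +x side.
- screw_red (a joint): Turning angle (rad) of the red-washered screw: 0 at the start, growing clockwise from above (tightening); a quarter turn is 1.571. Stiff: takes about 0.2 N m, more when the key's foot rubs on the washer; stays where it is left. Free to move from -1.6 to 5.
- head_yellow (a point): Point on the axis of the screw with the yellow washer, 63 mm above the bench (the washer's top is within 2 mm of it), turning with the screw; axes along the head's square sides, z up. The head is a steel square 14 mm wide up to 9 mm above this point, then tapers to 9 mm wide at 12.5 mm; a black line on top marks its +x side.
- screw_yellow (a joint): Turning angle (rad) of the yellow-washered screw: 0 at the start, growing clockwise from above (tightening); a quarter turn is 1.571. Stiff: takes about 0.2 N m, more when the key's foot rubs on the washer; stays where it is left. Free to move from -1.6 to 5.
- head_blue (a point): Point on the axis of the screw with the blue washer, 63 mm above the bench (the washer's top is within 2 mm of it), turning with the screw; axes along the head's square sides, z up. The head is a steel square 14 mm wide up to 9 mm above this point, then tapers to 9 mm wide at 12.5 mm; a black line on top marks its +x side.
- screw_blue (a joint): Turning angle (rad) of the blue-washered screw: 0 at the start, growing clockwise from above (tightening); a quarter turn is 1.571. Stiff: takes about 0.2 N m, more when the key's foot rubs on the washer; stays where it is left. Free to move from -1.6 to 5.
- key: Loose T-handled key, about 140 g, 107 mm tall, standing. Origin: centre of its foot's underside; z up the stem, x along the handle. Foot: steel block 26 x 26 x 21 mm with a square socket 16 mm wide, 17 mm deep, open below, sides along x and y. Stem: 14 mm round. Handle: orange bar 64 mm (x) by 14 mm (y), 85 to 107 mm above the foot, pinched across y from above.
- key_foot (a point): Centre of the underside of the key's foot (the key's origin, same axes). Fully home it rests on the washer, within 2 mm of the head's point; stopped 7 mm or more above it, the socket has not gone over the head. The 2 mm of play in the socket gives about 0.15 rad of lost motion each way.
- key_grip (a point): Grip point in the middle of the key's handle and stem, 94 mm above its foot, same axes.
- rest: Grey plastic key block, fixed, 75 x 75 x 40 mm, with a square blind hole in the middle, 30 mm wide and 20 mm deep, its mouth bevelled by 3 mm, sides parallel to the block's x and y. Origin: centre of its underside, z up. The key stands in it with its axes along the block's at the start; it may go back at any quarter turn.
- rest_floor (a point): Centre of the floor of the block's hole, 20 mm above the bench, the block's axes.
- amber_bottle: Bystander, to be left alone: amber bottle with yellow cap, 60 mm across, 130 mm tall. Origin: underside centre.
- white_bottle: Bystander, to be left alone: white bottle with red cap, 64 mm across, 120 mm tall. Origin: underside centre.
- beaker: Bystander, to be left alone: glass beaker, 68 mm across, 85 mm tall. Origin: underside centre.
- gasket: Bystander, to be left alone: loose rust-red rubber gasket ring lying flat, 80 mm across, 6 mm thick. Origin: underside centre.
- jar: Bystander, to be left alone: white jar with blue cap, 64 mm across, 75 mm tall. Origin: underside centre.
Things that resemble listed ones, but are neither listed nor needed, are in the scene too. Several things have the shape of the rest; the one meant has the colours described above. What is shaped like the key but purple is not meant.

How it is judged:
By the outcome, as a careful person would: the job done as asked, in the order asked, and still so for the second after the job is handed in, with the robot touching nothing.
It also fails if it takes over 72 s, if anything falls off the work surface, if the arm or the gripper's body presses on something with over 40 N, if the wrist force passes 120 N, or if a joint passes its speed limit or range.

## Working session

There is one attempt and no reset: what is moved stays moved. The work goes in short steps, Python scripts to look and compute and a shell command to move; the robot and the scene stay as the last step left them, time stands still between calls to the robot, and variables do not carry over. Pictures are saved under pics/ and viewed, at most 10 in all, crops included, and the job is handed in when it is done.

```bash
mkdir -p pics; python3 - <<'E'
from station import r
import cv2,numpy as np
s=r.read_state(); print({k:np.round(v,3).tolist() for k,v in s.items()})
for n in ("top","scene"):
    f=r.grab_frame(n); cv2.imwrite(f"pics/{n}0.png",f["pixels"][:,:,::-1]); np.savez(f"{n}0.npz",**f)
    print(n,f["camera_matrix"].round(1).tolist(),(-f["R"].T@f["t"]).round(3),f["R"].round(3).tolist())
E
```

```text
{'clock': 0.0, 'joint_pos': [-1.269, 0.126, -0.041, 1.405, 0.0, 1.571], 'joint_vel': [-0.0, 0.0, -0.001, 0.002, -0.001, -0.0], 'effort': [0.001, -43.591, 35.292, 0.017, -0.0, 0.0], 'tool_pos': [0.156, -0.501, 0.192], 'tcp_rot': [-3.14, -0.0, 0.302], 'force': [0.21, -0.797, 0.133], 'ft_torque': [0.029, -0.038, -0.054], 'finger_force': 0.0, 'finger_gap': 0.086}
top [[559.1, 0.0, 327.3], [0.0, 559.1, 242.3], [0.0, 0.0, 1.0]] [ 0.413 -0.002  1.486] [[-0.008, -1.0, -0.008], [-0.997, 0.009, -0.082], [0.082, 0.007, -0.997]]
scene [[523.5, 0.0, 320.0], [0.0, 523.5, 247.5], [0.0, 0.0, 1.0]] [0.908 0.498 0.96 ] [[-0.775, 0.632, -0.003], [0.513, 0.626, -0.588], [-0.37, -0.457, -0.809]]
```

View pics/top0.png

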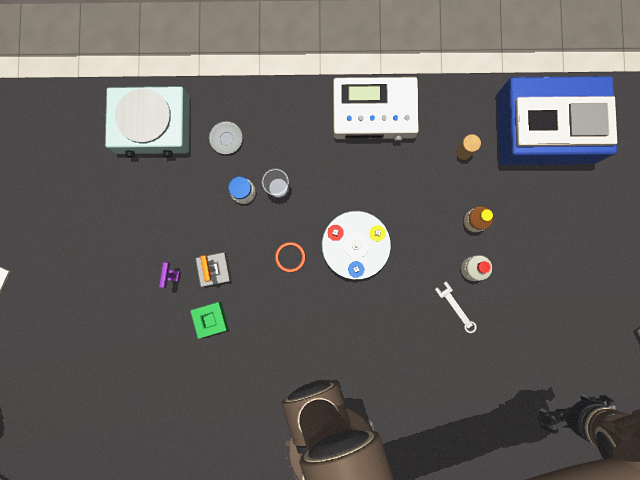

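View pics/scene0.png

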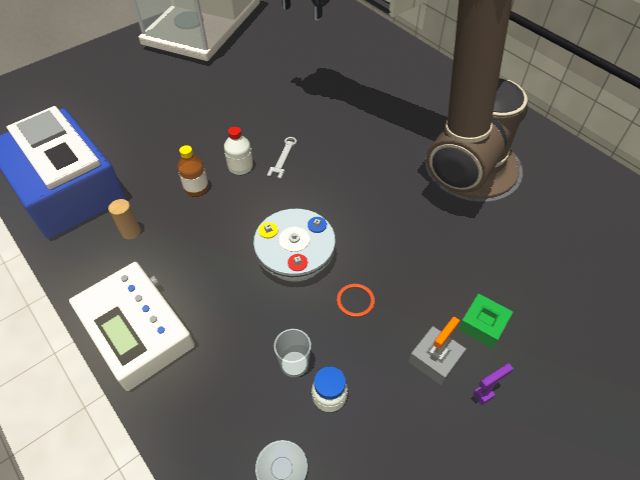

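The top view shows the pan at (356,245), with its washers red (336,233), yellow (378,233) and blue (356,269). The grey block with the orange key is at (213,270). The decoys are a green block (209,320) and a purple key (170,275).

```bash
cat > h.py <<'E'
import cv2,numpy as np
def ray(f,px):
    K=f["camera_matrix"];R=f["R"];t=f["t"];px=np.atleast_2d(px).astype(float)
    d=np.c_[(px[:,0]-K[0,2])/K[0,0],(px[:,1]-K[1,2])/K[1,1]]
    if f.get("fish"):
        th=np.linalg.norm(d,axis=1,keepdims=True); u=d/np.maximum(th,1e-9)
        v=np.c_[u*np.sin(th),np.cos(th)]
    else: v=np.c_[d,np.ones(len(d))]
    return -R.T@t, v@R
def onz(f,px,z):
    c,v=ray(f,px); return c+v*((z-c[2])/v[:,2])[:,None]
def proj(f,X):
    X=np.atleast_2d(X)@f["R"].T+f["t"]; K=f["camera_matrix"]
    if f.get("fish"):
        rr=np.linalg.norm(X[:,:2],axis=1,keepdims=True); q=X[:,:2]/np.maximum(rr,1e-9)*np.arctan2(rr,X[:,2:3])
    else: q=X[:,:2]/X[:,2:3]
    return q*[K[0,0],K[1,1]]+[K[0,2],K[1,2]]
def load(n):
    f=dict(np.load(n)); f["fish"]="wrist" in n; return f
def mask(f,lo,hi,roi=None):
    h=cv2.cvtColor(f["pixels"],cv2.COLOR_RGB2HSV); m=cv2.inRange(h,np.array(lo),np.array(hi))
    if roi is not None:
        k=np.zeros_like(m); x0,y0,x1,y1=roi; k[y0:y1,x0:x1]=255; m&=k
    return m
def cen(m):
    ys,xs=np.nonzero(m); return np.array([xs.mean(),ys.mean()]),len(xs),np.c_[xs,ys]
E
python3 - <<'E'
from h import *
rois={"top":dict(red=((0,120,100),(6,255,255),(320,215,350,250)),yellow=((22,120,100),(35,255,255),(362,215,395,250)),blue=((100,120,100),(125,255,255),(340,255,372,285))),
"scene":dict(red=((0,120,100),(6,255,255),(280,245,315,280)),yellow=((22,120,100),(35,255,255),(250,215,285,245)),blue=((100,120,100),(125,255,255),(300,210,335,240)))}
for n in rois:
    f=load(n+"0.npz"); P={}
    for c,(lo,hi,roi) in rois[n].items():
        m=mask(f,lo,hi,roi); cs,_=cv2.findContours(m,0,2); cc=cv2.convexHull(np.vstack(cs)); M=cv2.moments(cc)
        p=[M["m10"]/M["m00"],M["m01"]/M["m00"]]; P[c]=onz(f,p,.063)[0]; print(n,c,np.round(p,1),P[c].round(4))
    c=sum(P.values())/3; print("centre",c.round(4),[(k,np.round([np.hypot(*(P[k]-c)[:2]),np.degrees(np.arctan2(*(P[k]-c)[1::-1]))],4)) for k in P])
    roi=(190,240,235,300) if n=="top" else (420,310,470,360)
    q,N,pts=cen(mask(f,(5,150,120),(20,255,255),roi)); X=onz(f,pts,.127)
    rect=cv2.minAreaRect((X[:,:2]*1000).astype(np.float32)); print("key handle",N,onz(f,q,.127)[0].round(4),rect)
E
```

```text
top red [334.9 232.1] [ 0.5556 -0.0109  0.063 ]
top yellow [377.  232.6] [ 0.5534 -0.1184  0.063 ]
top blue [355.5 268.7] [ 0.4616 -0.0625  0.063 ]
centre [ 0.5235 -0.0639  0.063 ] [('red', array([ 0.062 , 58.8315])), ('yellow', array([  0.0621, -61.2992])), ('blue', array([6.190000e-02, 1.786412e+02]))]
key handle 105 [0.4655 0.3077 0.127 ] ((465.317626953125, 306.968994140625), (63.27634811401367, 13.429574012756348), 11.344210624694824)
scene red [297.3 261.9] [ 0.5578 -0.0101  0.063 ]
scene yellow [267.9 229.7] [ 0.5553 -0.118   0.063 ]
scene blue [316.9 224.2] [ 0.4634 -0.0622  0.063 ]
centre [ 0.5255 -0.0634  0.063 ] [('red', array([ 0.0624, 58.7837])), ('yellow', array([  0.0622, -61.3508])), ('blue', array([6.210000e-02, 1.788735e+02]))]
key handle 311 [0.4716 0.3102 0.127 ] ((471.33135986328125, 309.930908203125), (71.56331634521484, 15.369039535522461), 11.244235038757324)
```

```bash
python3 -m handwheel '{"moves":[{"fingers":0,"travel":[2,2.5,3],"angular":[0,0,0]},{"fingers":0,"travel":[2.5,3.8,3],"angular":[0,0,0]},{"fingers":0,"travel":[2.5,4,2],"angular":[0,0,0]},{"fingers":0,"travel":[2.5,4,1],"angular":[0,0,0]},{"fingers":0,"travel":[2.5,4,0],"angular":[0,0,0]},{"fingers":0,"travel":[2.5,4,0],"angular":[0,0,0]},{"fingers":0,"travel":[2.5,4,0],"angular":[0,0,0]},{"fingers":0,"travel":[2.5,4,0],"angular":[0,0,0]}]}'
python3 -m handwheel '{"moves":[{"fingers":0,"travel":[2.5,4,0],"angular":[0,0,0]},{"fingers":0,"travel":[2.5,4,0],"angular":[0,0,0]},{"fingers":0,"travel":[2.5,4,0],"angular":[0,0,0]},{"fingers":0,"travel":[2,2,0],"angular":[0,0,0]},{"fingers":0,"travel":[0,0,0],"angular":[0,0,0]}]}'
python3 - <<'E'
from station import r
import cv2,numpy as np
s=r.read_state(); print({k:np.round(v,3).tolist() for k,v in s.items()})
f=r.grab_frame("wrist"); cv2.imwrite("pics/w1.png",f["pixels"][:,:,::-1]); np.savez("wrist1.npz",**f)
print(f["camera_matrix"].round(1).tolist(),(-f["R"].T@f["t"]).round(3),f["R"].round(3).tolist())
E
```

```text
clock: 1.1
tool_pos: [0.3515, -0.1968, 0.283]
tcp_rot: [-3.141, 0.0, 0.302]
force: [0.4, 0.1, 0.1]
finger_gap: 0.0854
finger_force: 0.0
clock: 1.72
tool_pos: [0.4467, -0.057, 0.2823]
tcp_rot: [-3.141, 0.001, 0.305]
force: [-0.0, 0.2, 0.4]
finger_gap: 0.0852
finger_force: 0.0
{'clock': 1.725, 'joint_pos': [-0.127, 0.003, 0.024, 1.594, 0.0, 2.71], 'joint_vel': [-0.039, -0.023, -0.012, 0.013, -0.01, -0.018], 'effort': [1.081, -34.227, 35.03, -0.275, 0.124, 0.158], 'tool_pos': [0.447, -0.057, 0.282], 'tcp_rot': [-3.141, 0.001, 0.305], 'force': [-0.041, 0.202, 0.393], 'ft_torque': [-0.05, 0.002, -0.024], 'finger_force': 0.0, 'finger_gap': 0.085}
[[371.6, 0.0, 315.8], [0.0, 371.6, 237.0], [0.0, 0.0, 1.0]] [ 0.524 -0.033  0.463] [[0.3, -0.954, 0.001], [-0.906, -0.284, 0.312], [-0.298, -0.094, -0.95]]
```

View pics/w1.png

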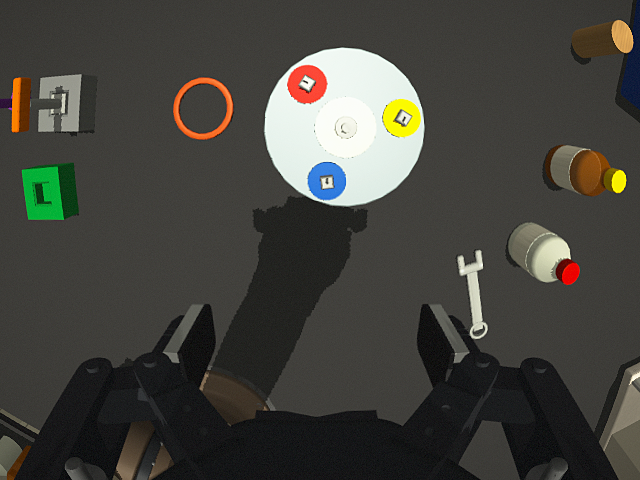

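The wrist view shows the red head at (307,83), yellow at (403,118) and blue at (326,182), each with a black mark. I'll go lower for the angles.

```bash
python3 -m handwheel '{"moves":[{"fingers":0,"travel":[-1.2,-0.3,-3],"angular":[0,0,0]},{"fingers":0,"travel":[-1.2,-0.3,-4],"angular":[0,0,0]},{"fingers":0,"travel":[-1.2,-0.3,-4],"angular":[0,0,0]},{"fingers":0,"travel":[-1.2,-0.3,-4],"angular":[0,0,0]},{"fingers":0,"travel":[0,0,0],"angular":[0,0,0]},{"fingers":0,"travel":[0,0,0],"angular":[0,0,0]}]}'
python3 - <<'E'
from station import r
from h import *
f=r.grab_frame("wrist"); np.savez("wrist2.npz",**f); f["fish"]=True
print((-f["R"].T@f["t"]).round(3), r.read_state()["tool_pos"])
p=proj(f,[[.5567,-.0105,.075],[.5544,-.1182,.075],[.4625,-.0624,.075]]); print(p.round(1))
out=[]
for a in p:
    x,y=np.round(a).astype(int); out.append(cv2.resize(f["pixels"][max(y-33,0):max(y-33,0)+66,x-33:x+33],(264,264),interpolation=cv2.INTER_CUBIC))
cv2.imwrite("pics/heads.png",np.hstack(out)[:,:,::-1])
E
```

```text
clock: 2.52
tool_pos: [0.399, -0.0708, 0.135]
tcp_rot: [3.141, -0.002, 0.301]
force: [0.1, -0.8, 0.6]
finger_gap: 0.0855
finger_force: 0.0
[ 0.475 -0.047  0.316] [ 0.39958307 -0.07077925  0.13533401]
[[297.8 -10.4]
 [452.4  46.2]
 [331.6 146. ]]
```

View pics/heads.png

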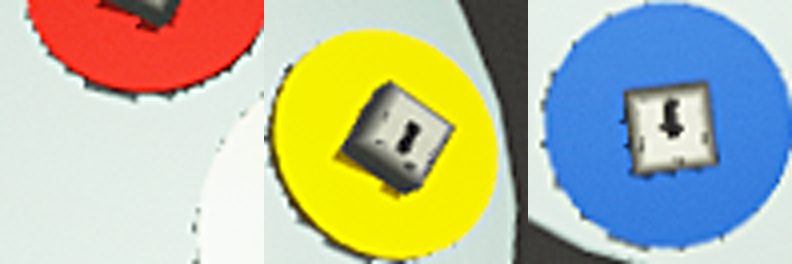

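Red is cut off at the image top, so I'll move forward.

```bash
python3 -m handwheel '{"moves":[{"fingers":0,"travel":[3,0,0.5],"angular":[0,0,0]},{"fingers":0,"travel":[4,0,0.5],"angular":[0,0,0]},{"fingers":0,"travel":[2,0,0],"angular":[0,0,0]},{"fingers":0,"travel":[0,0,0],"angular":[0,0,0]},{"fingers":0,"travel":[0,0,0],"angular":[0,0,0]}]}'
python3 - <<'E'
from station import r
from h import *
f=r.grab_frame("wrist"); np.savez("wrist3.npz",**f)
G={"red":[.5567,-.0105],"yellow":[.5544,-.1182],"blue":[.4625,-.0624]}
H={"red":((0,120,80),(6,255,255)),"yellow":((22,120,80),(35,255,255)),"blue":((100,120,80),(125,255,255))}
for n in("wrist2.npz","wrist3.npz"):
  f=load(n)
  for c,(x,y) in G.items():
    a=proj(f,[[x,y,.075]])[0]
    if a[1]<25 or a[1]>455: continue
    roi=tuple(np.round([max(a[0]-40,0),max(a[1]-40,0),a[0]+40,a[1]+40]).astype(int))
    m=mask(f,*H[c],roi); cs,_=cv2.findContours(m,0,2); hull=cv2.convexHull(np.vstack(cs))
    B=onz(f,hull[:,0],.063); (cx,cy),rad=cv2.minEnclosingCircle((B[:,:2]*1000).astype(np.float32)); 
    # rectified patch on plane z=.0755 (head top)
    s=.0001; u=(np.arange(300)-150)*s; X=np.stack(np.meshgrid(x+u,y+u,indexing="ij"),-1).reshape(-1,2)
    q=proj(f,np.c_[X,np.full(len(X),.0755)]).astype(np.float32)
    im=cv2.remap(f["pixels"],q[:,0].reshape(300,300),q[:,1].reshape(300,300),cv2.INTER_CUBIC)
    cv2.imwrite(f"pics/p_{n[:6]}_{c}.png",im[:,:,::-1])
    print(n,c,np.round([cx,cy,rad],1))
import glob
print(sorted(glob.glob("pics/p_*")))
cv2.imwrite("pics/rect.png",np.hstack([cv2.resize(cv2.imread(g),(260,260)) for g in ["pics/p_wrist3_red.png","pics/p_wrist3_yellow.png","pics/p_wrist2_blue.png"]]))
E
```

```text
clock: 3.2
tool_pos: [0.4881, -0.0703, 0.144]
tcp_rot: [3.141, -0.001, 0.302]
force: [-0.5, -0.2, 0.1]
finger_gap: 0.0851
finger_force: 0.0
wrist2.npz yellow [ 555.9 -119.9   21.6]
wrist2.npz blue [463.5 -64.   21.2]
wrist3.npz red [557.3 -12.2  21.1]
wrist3.npz yellow [ 555.1 -119.9   21.3]
wrist3.npz blue [463.1 -63.9  21.8]
['pics/p_wrist2_blue.png', 'pics/p_wrist2_yellow.png', 'pics/p_wrist3_blue.png', 'pics/p_wrist3_red.png', 'pics/p_wrist3_yellow.png']
```

View pics/rect.png

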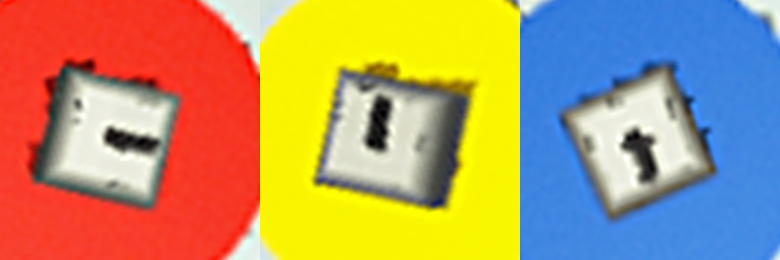

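Red's mark points to about +y, yellow's to about −x and blue's to about +x. I'll measure the square angles now.

```bash
python3 - <<'E'
from h import *
for n in ["wrist3_red","wrist3_yellow","wrist2_yellow","wrist2_blue","wrist3_blue"]:
    im=cv2.imread(f"pics/p_{n}.png"); h=cv2.cvtColor(im,cv2.COLOR_BGR2HSV)
    m=((h[:,:,1]<110)).astype(np.uint8)*255; m=cv2.morphologyEx(m,cv2.MORPH_CLOSE,np.ones((25,25))); m=cv2.morphologyEx(m,cv2.MORPH_OPEN,np.ones((25,25)))
    cs,_=cv2.findContours(m,0,2); c=min((c for c in cs if cv2.contourArea(c)>5000),key=lambda c:np.hypot(*(c[:,0].mean(0)-150)))
    p=c[:,0].astype(float)[:,::-1]  # (x,y) world
    rect=cv2.minAreaRect(p.astype(np.float32)); 
    md=cv2.dilate(m,np.ones((15,15))); g=cv2.GaussianBlur(m,(0,0),4).astype(float)
    gx=cv2.Sobel(g,6,0,1);gy=cv2.Sobel(g,6,1,0)
    ang=np.degrees(np.angle(((gx+1j*gy)**4/np.maximum(np.hypot(gx,gy)**2,1e-6)).sum())/4)
    off=(np.array(rect[0])-150)*.1
    print(n,"rect",np.round(rect[1],0)*.1,round(rect[2],1),"grad4",round(ang,1),"mod90",round(ang%90,1),"off mm",off.round(1))
E
```

```text
wrist3_red rect [14.5 13.8] 76.7 grad4 -13.3 mod90 76.7 off mm [ 0.8 -2.8]
wrist3_yellow rect [15.4 13.5] 77.6 grad4 -10.7 mod90 79.3 off mm [1.  0.4]
wrist2_yellow rect [15.  16.2] 77.7 grad4 -12.3 mod90 77.7 off mm [-0.9  0.2]
wrist2_blue rect [14.1 13.8] 24.7 grad4 21.5 mod90 21.5 off mm [ 1.3 -1.3]
wrist3_blue rect [16.5 14.5] 24.1 grad4 23.6 mod90 23.6 off mm [ 3.3 -1.1]
```

```bash
python3 -m handwheel '{"moves":[{"fingers":0.4,"travel":[0,1.5,3],"angular":[0,0,10.2]},{"fingers":0.4,"travel":[-0.1,2.3,4],"angular":[0,0,10.2]},{"fingers":0.4,"travel":[-0.1,2.3,3],"angular":[0,0,10.2]},{"fingers":0.4,"travel":[-0.1,2.3,0],"angular":[0,0,10.2]},{"fingers":0.4,"travel":[-0.1,2.3,0],"angular":[0,0,10.2]},{"fingers":0.4,"travel":[-0.1,2.3,0],"angular":[0,0,10.2]},{"fingers":0.4,"travel":[-0.1,2.3,0],"angular":[0,0,10.2]},{"fingers":0.4,"travel":[-0.1,2.3,0],"angular":[0,0,10.2]}]}'
python3 -m handwheel '{"moves":[{"fingers":0.4,"travel":[-0.2,2.3,0],"angular":[0,0,10.2]},{"fingers":0.4,"travel":[-0.2,2.3,0],"angular":[0,0,10.2]},{"fingers":0.4,"travel":[-0.2,2.3,0],"angular":[0,0,10.2]},{"fingers":0.4,"travel":[-0.2,2.3,0],"angular":[0,0,10.2]},{"fingers":0.4,"travel":[-0.2,2.3,0],"angular":[0,0,10.2]},{"fingers":0.4,"travel":[-0.2,2.3,0],"angular":[0,0,10.2]},{"fingers":0.4,"travel":[-0.2,2.3,0],"angular":[0,0,10.2]},{"fingers":0.4,"travel":[-0.2,2.3,0],"angular":[0,0,10.2]}]}'
python3 -m handwheel '{"moves":[{"fingers":0.4,"travel":[0,1.5,0],"angular":[0,0,10.2]},{"fingers":0.4,"travel":[0,0,0],"angular":[0,0,0]},{"fingers":0.4,"travel":[0,0,0],"angular":[0,0,0]}]}'
python3 - <<'E'
from station import r
from h import *
s=r.read_state(); print(s["joint_pos"].round(3) if hasattr(s["joint_pos"],'round') else s["joint_pos"])
f=r.grab_frame("wrist"); np.savez("wrist4.npz",**f); f["fish"]=True
cv2.imwrite("pics/w4.png",f["pixels"][:,:,::-1])
a=proj(f,[[.466,.308,.127]])[0]; print(a)
roi=tuple(np.clip(np.round([a[0]-90,a[1]-60,a[0]+90,a[1]+60]),0,640).astype(int))
q,N,pts=cen(mask(f,(5,150,120),(20,255,255),roi)); X=onz(f,pts,.127)
print(N,cv2.minAreaRect((X[:,:2]*1000).astype(np.float32)))
E
```

```text
clock: 4.25
tool_pos: [0.4802, 0.1062, 0.2439]
tcp_rot: [3.141, -0.0, 1.732]
force: [-0.0, -0.2, 0.1]
finger_gap: 0.0516
finger_force: 0.0
clock: 5.25
tool_pos: [0.4644, 0.2899, 0.2439]
tcp_rot: [3.141, 0.001, -3.127]
force: [-0.2, -0.1, 0.7]
finger_gap: 0.051
finger_force: 0.0
clock: 5.62
tool_pos: [0.4648, 0.304, 0.2436]
tcp_rot: [-3.141, 0.0, -2.958]
force: [-0.2, 0.4, 0.1]
finger_gap: 0.0512
finger_force: 0.0
[ 0.579  0.191  0.148  1.527 -0.     0.396]
[321.00564841 218.4443232 ]
810 ((465.1393127441406, 306.01861572265625), (65.54783630371094, 13.576688766479492), 10.951563835144043)
```

View pics/w4.png

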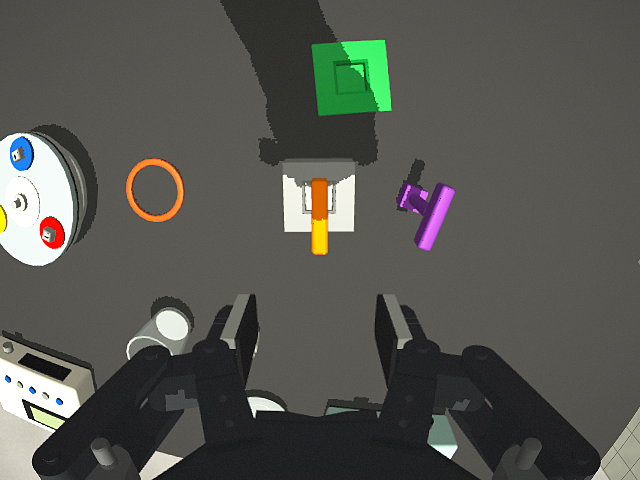

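The key handle is at (320,215), centred between the fingers and upright in the grey block. I'll descend and grip.

```bash
python3 -m handwheel '{"moves":[{"fingers":0.4,"travel":[0,0.25,-3],"angular":[0,0,0.5]},{"fingers":0.4,"travel":[0,0,-5],"angular":[0,0,0]},{"fingers":0.4,"travel":[0,0,-4.5],"angular":[0,0,0]},{"fingers":0.4,"travel":[0,0,-2.4],"angular":[0,0,0]},{"fingers":0.4,"travel":[0,0,0],"angular":[0,0,0]},{"fingers":0.4,"travel":[0,0,0],"angular":[0,0,0]}]}' 100
python3 -m handwheel '{"moves":[{"fingers":1,"travel":[0,0,0],"angular":[0,0,0]},{"fingers":1,"travel":[0,0,0],"angular":[0,0,0]},{"fingers":1,"travel":[0,0,0],"angular":[0,0,0]},{"fingers":1,"travel":[0,0,0],"angular":[0,0,0]}]}' 100
```

```text
clock: 6.42
tool_pos: [0.4657, 0.3072, 0.0957]
tcp_rot: [3.141, 0.002, -2.948]
force: [0.2, 0.3, 0.1]
finger_gap: 0.0509
finger_force: 0.0
clock: 6.92
tool_pos: [0.4651, 0.3073, 0.0943]
tcp_rot: [3.141, 0.0, -2.946]
force: [0.1, 0.1, -0.5]
finger_gap: -0.0003
finger_force: 0.0
```

Shut on nothing, so I need a look.

```bash
python3 - <<'E'
from station import r
from h import *
f=r.grab_frame("wrist"); np.savez("wrist5.npz",**f)
g=r.grab_frame("scene"); np.savez("scene5.npz",**g)
c=cv2.resize(g["pixels"][270:420,380:560],(540,450),interpolation=cv2.INTER_CUBIC)
w=f["pixels"][150:480,160:480]; w=cv2.resize(w,(436,450))[:, :260*1]
w=cv2.resize(f["pixels"][120:480,200:440],(300,450))
cv2.imwrite("pics/c5.png",np.hstack([c[:, :500],w])[:,:,::-1])
print(r.read_state()["finger_gap"])
E
```

```text
3.948821115461237e-05
```

View pics/c5.png

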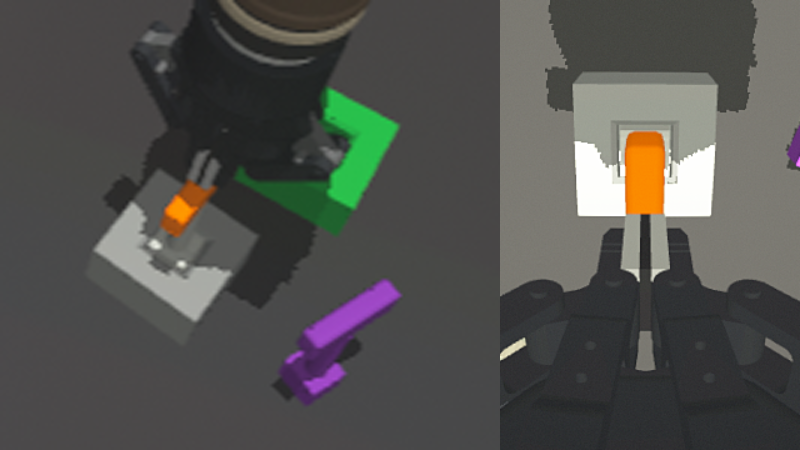

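```bash
python3 - <<'E'
from h import *
for n,roi in [("top0.npz",(190,240,235,300)),("scene0.npz",(420,310,470,360)),("wrist4.npz",(230,150,410,280)),("wrist5.npz",(200,120,440,480)),("scene5.npz",(380,270,560,420))]:
    f=load(n); q,N,pts=cen(mask(f,(5,150,60),(20,255,255),roi)); D=f["depth"][pts[:,1],pts[:,0]]
    c,v=ray(f,pts); vz=v@f["R"][2]  # camera-z component
    X=c+v*(D/vz)[:,None]; X=X[D>0]
    top=X[X[:,2]>np.percentile(X[:,2],90)-.006]
    print(n,N,len(X),"z pct",np.percentile(X[:,2],[5,25,50,75,95]).round(4),"c",np.median(X,0).round(4), "top rect",cv2.minAreaRect((top[:,:2]*1000).astype(np.float32)))
f=load("scene0.npz"); print(proj(f,[[.466,.308,.127],[.466,.308,.02],[.466,.308,.04]]).round(0))
E
```

```text
top0.npz 127 127 z pct [0.1163 0.1239 0.126  0.1281 0.1321] c [0.4645 0.3064 0.126 ] top rect ((464.93878173828125, 306.73309326171875), (62.30205154418945, 13.176968574523926), 9.83211612701416)
scene0.npz 314 313 z pct [0.1084 0.1237 0.1259 0.1271 0.1287] c [0.4697 0.3096 0.1259] top rect ((467.5296325683594, 308.0916748046875), (64.16375732421875, 13.603315353393555), 10.607934951782227)
wrist4.npz 810 809 z pct [0.1142 0.1261 0.127  0.1277 0.1286] c [0.4524 0.3042 0.127 ] top rect ((465.52838134765625, 306.3035888671875), (62.6647834777832, 13.34066390991211), 10.995829582214355)
wrist5.npz 2015 2009 z pct [0.1143 0.126  0.127  0.1276 0.1283] c [0.4443 0.3027 0.127 ] top rect ((447.291015625, 303.1058349609375), (26.149551391601562, 13.485485076904297), 10.502960205078125)
scene5.npz 164 163 z pct [0.1093 0.1213 0.1256 0.1273 0.1286] c [0.4871 0.3133 0.1256] top rect ((485.1434631347656, 311.37200927734375), (30.272953033447266, 13.179374694824219), 12.52358341217041)
[[447. 329.]
 [437. 355.]
 [438. 350.]]
```

```bash
python3 - <<'E'
from h import *
f=load("wrist5.npz"); c,_=ray(f,[[0,0]]); print("cam",c.round(3))
pts=np.array([(x,y) for y in range(270,420,8) for x in (308,313,318,323,328)])
D=f["depth"][pts[:,1],pts[:,0]]; c,v=ray(f,pts); X=c+v*(D/(v@f["R"][2]))[:,None]
for y in range(0,len(pts),5): print(pts[y,1],[tuple((X[y+k]*1000).round(0).astype(int)) for k in (0,2,4)], f["pixels"][pts[y,1],313])
g=load("scene5.npz")
t=proj(g,[[.465,.307,.095],[.465,.307,.127],[.465,.307,.15]]);print(t.round(0),(t-[380,270])*3)
E
```

```text
cam [0.387 0.292 0.276]
270 [(np.int64(450), np.int64(300), np.int64(128)), (np.int64(449), np.int64(305), np.int64(127)), (np.int64(449), np.int64(309), np.int64(127))] [251 139   0]
278 [(np.int64(454), np.int64(301), np.int64(128)), (np.int64(453), np.int64(305), np.int64(127)), (np.int64(452), np.int64(310), np.int64(128))] [251 138   0]
286 [(np.int64(459), np.int64(302), np.int64(126)), (np.int64(457), np.int64(306), np.int64(128)), (np.int64(457), np.int64(311), np.int64(126))] [251 137   0]
294 [(np.int64(456), np.int64(302), np.int64(139)), (np.int64(455), np.int64(306), np.int64(140)), (np.int64(454), np.int64(310), np.int64(139))] [39 38 37]
302 [(np.int64(455), np.int64(302), np.int64(147)), (np.int64(455), np.int64(306), np.int64(147)), (np.int64(454), np.int64(310), np.int64(146))] [40 43 40]
310 [(np.int64(456), np.int64(302), np.int64(153)), (np.int64(454), np.int64(306), np.int64(154)), (np.int64(454), np.int64(309), np.int64(153))] [38 40 41]
318 [(np.int64(455), np.int64(302), np.int64(159)), (np.int64(455), np.int64(306), np.int64(159)), (np.int64(455), np.int64(3
[... 1345 characters left out ...]
nt64(627), np.int64(341), np.int64(1)), (np.int64(468), np.int64(312), np.int64(182))] [125 124 116]
398 [(np.int64(473), np.int64(306), np.int64(182)), (np.int64(639), np.int64(343), np.int64(0)), (np.int64(473), np.int64(313), np.int64(181))] [124 120 114]
406 [(np.int64(475), np.int64(306), np.int64(184)), (np.int64(649), np.int64(345), np.int64(1)), (np.int64(472), np.int64(312), np.int64(186))] [124 120 113]
414 [(np.int64(663), np.int64(338), np.int64(0)), (np.int64(661), np.int64(348), np.int64(0)), (np.int64(472), np.int64(312), np.int64(190))] [123 120 114]
[[444. 337.]
 [447. 328.]
 [450. 322.]] [[191.68396755 199.88790239]
 [201.91541652 175.42642283]
 [209.6300223  156.98224426]]
```

```bash
python3 - <<'E'
from h import *
for n,z in (("wrist3.npz",.144),("wrist4.npz",.2436),("wrist5.npz",.0943)):
    f=load(n); ys,xs=np.mgrid[0:480,0:640]; pts=np.c_[xs.ravel(),ys.ravel()]; D=f["depth"].ravel(); k=(D>0)&(D<.25); pts=pts[k];D=D[k]
    c,v=ray(f,pts); X=c+v*(D/(v@f["R"][2]))[:,None]
    px=f["pixels"][pts[:,1],pts[:,0]].astype(int); grey=(px.max(1)-px.min(1)<25)
    sel=grey&(pts[:,1]>240)&(X[:,2]>z-.03)&(X[:,2]<z+.2)
    Y=X[sel]; P=pts[sel]; i=np.argsort(Y[:,2])
    print(n,"lowest finger pts rel z",(Y[i[[0,50,200,500]],2]-z).round(4),P[i[[0,50,200]]].tolist(), Y[i[50]].round(3))
    h=np.histogram(Y[:,2]-z,bins=np.arange(-.03,.12,.01)); print(h[0])
E
```

```text
wrist3.npz lowest finger pts rel z [0.051  0.0528 0.055  0.0578] [[213, 326], [421, 307], [198, 304]] [ 0.509 -0.109  0.197]
[   0    0    0    0    0    0    0    0  776 1531 1829 1993 1911 7955]
wrist4.npz lowest finger pts rel z [0.041  0.0438 0.0469 0.0502] [[375, 312], [375, 330], [256, 336]] [0.468 0.331 0.287]
[   0    0    0    0    0    0    0  477 1146 1400 1790 1865 7327 4560]
wrist5.npz lowest finger pts rel z [-0.0299  0.0443  0.0469  0.051 ] [[486, 254], [311, 292], [321, 295]] [0.455 0.303 0.139]
[   2    0    3    3    2    0    1  412  858  998 1113 3201 7289 6374]
```

The fingertips measure about 38 mm above the reported TCP, so the fingers shut 5 mm above the handle. I'll open, go 37 mm deeper and grip again.

```bash
python3 -m handwheel '{"moves":[{"fingers":0.4,"travel":[0,0,0],"angular":[0,0,0]},{"fingers":0.4,"travel":[0,0,0],"angular":[0,0,0]},{"fingers":0.4,"travel":[0,0,0],"angular":[0,0,0]},{"fingers":0.4,"travel":[0,0,-1.2],"angular":[0,0,0]},{"fingers":0.4,"travel":[0,0,-1.5],"angular":[0,0,0]},{"fingers":0.4,"travel":[0,0,-1],"angular":[0,0,0]},{"fingers":0.4,"travel":[0,0,0],"angular":[0,0,0]}]}' 100
python3 -m handwheel '{"moves":[{"fingers":1,"travel":[0,0,0],"angular":[0,0,0]},{"fingers":1,"travel":[0,0,0],"angular":[0,0,0]},{"fingers":1,"travel":[0,0,0],"angular":[0,0,0]},{"fingers":1,"travel":[0,0,0],"angular":[0,0,0]}]}' 100
```

```text
clock: 7.9
tool_pos: [0.4642, 0.3067, 0.0557]
tcp_rot: [-3.141, -0.002, -2.946]
force: [0.4, 0.0, 0.1]
finger_gap: 0.0512
finger_force: 0.0
clock: 8.4
tool_pos: [0.4656, 0.3075, 0.0579]
tcp_rot: [3.141, 0.001, -2.946]
force: [0.4, 0.0, 4.8]
finger_gap: 0.0126
finger_force: 98.0
```

Gripped, with 98 N on the pads. Now I'll lift and carry to red at key yaw 76.7°, which is +65.5° from here.

```bash
python3 -m handwheel '{"moves":[{"fingers":1,"travel":[0,0,2.5],"angular":[0,0,0]},{"fingers":1,"travel":[0,0,4],"angular":[0,0,0]},{"fingers":1,"travel":[0,0,4],"angular":[0,0,0]},{"fingers":1,"travel":[0.4,-1.5,2],"angular":[0,0,4.5]},{"fingers":1,"travel":[1,-3.5,0],"angular":[0,0,7]},{"fingers":1,"travel":[1,-3.5,0],"angular":[0,0,7]},{"fingers":1,"travel":[1,-3.5,0],"angular":[0,0,7]},{"fingers":1,"travel":[1,-3.5,0],"angular":[0,0,7]}]}'
python3 -m handwheel '{"moves":[{"fingers":1,"travel":[1,-3.5,0],"angular":[0,0,7]},{"fingers":1,"travel":[1,-3.5,0],"angular":[0,0,7]},{"fingers":1,"travel":[1,-3.5,0],"angular":[0,0,7]},{"fingers":1,"travel":[1,-3.5,0],"angular":[0,0,7]},{"fingers":1,"travel":[0.6,-2.3,0],"angular":[0,0,5]},{"fingers":1,"travel":[0,0,0],"angular":[0,0,0]},{"fingers":1,"travel":[0,0,0],"angular":[0,0,0]}]}'
python3 - <<'E'
from station import r
from h import *
s=[r.read_state() for _ in range(1)][0]; print(np.round(s["joint_pos"],3),np.round(s["ft_torque"],3))
f=r.grab_frame("scene"); np.savez("scene6.npz",**f); g=r.grab_frame("top"); np.savez("top6.npz",**g)
p=proj(f,[[.557,-.011,.1]])[0].astype(int); c=cv2.resize(f["pixels"][p[1]-60:p[1]+60,p[0]-60:p[0]+60],(480,480),interpolation=cv2.INTER_CUBIC)
cv2.imwrite("pics/s6.png",c[:,:,::-1])
for n,q in(("scene",f),("top",g)):
    _,N,pts=cen(mask(q,(5,150,60),(20,255,255),(310,200,380,265) if n=="top" else (260,180,350,280)));D=q["depth"][pts[:,1],pts[:,0]];cc,v=ray(q,pts);X=cc+v*(D/(v@q["R"][2]))[:,None];X=X[X[:,2]>.15]
    if len(X)>5: print(n,len(X),np.percentile(X[:,2],[10,50,95]).round(3),cv2.minAreaRect((X[:,:2]*1000).astype(np.float32)))
E
```

```text
clock: 9.4
tool_pos: [0.509, 0.1511, 0.1818]
tcp_rot: [3.141, -0.001, -2.375]
force: [0.3, -0.2, -1.2]
finger_gap: 0.0126
finger_force: 97.5
clock: 10.28
tool_pos: [0.5547, -0.0104, 0.1819]
tcp_rot: [3.141, 0.0, -1.804]
force: [0.8, 0.1, -0.6]
finger_gap: 0.0126
finger_force: 97.6
[-0.019  0.183  0.004  1.392  0.    -1.356] [ 0.004  0.009 -0.009]
scene 181 [0.239 0.25  0.253] ((721.8824462890625, 243.32180786132812), (631.5279541015625, 18.123138427734375), 55.48455047607422)h.py:26: RuntimeWarning: Mean of empty slice.
  ys,xs=np.nonzero(m); return np.array([xs.mean(),ys.mean()]),len(xs),np.c_[xs,ys]
  ret = ret.dtype.type(ret / rcount)
```

View pics/s6.png

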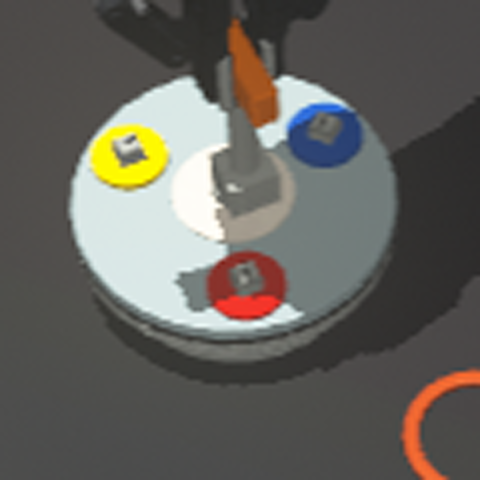

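The key hangs upright with its foot at (247,190) in the crop, above the red head. Now I'll descend to just above it.

```bash
python3 -m handwheel '{"moves":[{"fingers":1,"travel":[0,0,-2.5],"angular":[0,0,0]},{"fingers":1,"travel":[0,0,-2.8],"angular":[0,0,0]},{"fingers":1,"travel":[0,0,-1.3],"angular":[0,0,0]},{"fingers":1,"travel":[0,0,0],"angular":[0,0,0]},{"fingers":1,"travel":[0,0,0],"angular":[0,0,0]}]}'
python3 -m handwheel '{"moves":[{"fingers":1,"travel":[0,0,-0.3],"angular":[0,0,0]},{"fingers":1,"travel":[0,0,-0.3],"angular":[0,0,0]},{"fingers":1,"travel":[0,0,-0.2],"angular":[0,0,0]},{"fingers":1,"travel":[0,0,0],"angular":[0,0,0]}]}'
```

```text
clock: 11.0
tool_pos: [0.5556, -0.0105, 0.1173]
tcp_rot: [-3.14, 0.0, -1.803]
force: [0.3, -0.3, -1.6]
finger_gap: 0.0129
finger_force: 97.6
clock: 11.5
tool_pos: [0.5556, -0.011, 0.1083]
tcp_rot: [-3.14, -0.0, -1.803]
force: [2.5, -0.4, -1.0]
finger_gap: 0.013
finger_force: 97.6
```

```bash
python3 -m handwheel '{"moves":[{"fingers":1,"travel":[0,0,-0.2],"angular":[0,0,0]},{"fingers":1,"travel":[0,0,-0.2],"angular":[0,0,0]},{"fingers":1,"travel":[0,0,0],"angular":[0,0,0]}]}'
python3 -m handwheel '{"moves":[{"fingers":1,"travel":[0,0,-0.1],"angular":[0,0,0]},{"fingers":1,"travel":[0,0,0],"angular":[0,0,0]}]}'
python3 -m handwheel '{"moves":[{"fingers":1,"travel":[0,0,-0.1],"angular":[0,0,0]},{"fingers":1,"travel":[0,0,0],"angular":[0,0,0]}]}'
```

```text
clock: 11.88
tool_pos: [0.5555, -0.0109, 0.1041]
tcp_rot: [-3.141, -0.0, -1.803]
force: [4.6, -1.4, -1.6]
finger_gap: 0.0125
finger_force: 97.6
clock: 12.12
tool_pos: [0.5555, -0.0109, 0.1034]
tcp_rot: [-3.141, -0.0, -1.803]
force: [4.7, -2.4, -0.8]
finger_gap: 0.0125
finger_force: 97.9
clock: 12.38
tool_pos: [0.5554, -0.0108, 0.1024]
tcp_rot: [-3.141, -0.0, -1.803]
force: [4.9, -1.7, 1.0]
finger_gap: 0.0126
finger_force: 98.0
```

```bash
python3 -m handwheel '{"moves":[{"fingers":1,"travel":[0.08,-0.03,-0.05],"angular":[0,0,0]},{"fingers":1,"travel":[0,0,0],"angular":[0,0,0]}]}'
python3 -m handwheel '{"moves":[{"fingers":1,"travel":[0,0,-0.05],"angular":[0,0,0]},{"fingers":1,"travel":[0,0,0],"angular":[0,0,0]}]}'
python3 -m handwheel '{"moves":[{"fingers":1,"travel":[0,0,-0.05],"angular":[0,0,0]},{"fingers":1,"travel":[0,0,0],"angular":[0,0,0]}]}'
```

```text
clock: 12.62
tool_pos: [0.5556, -0.011, 0.1015]
tcp_rot: [3.141, 0.0, -1.803]
force: [3.8, -0.4, 0.5]
finger_gap: 0.0126
finger_force: 98.0
clock: 12.88
tool_pos: [0.5556, -0.011, 0.101]
tcp_rot: [3.141, 0.0, -1.803]
force: [2.6, -0.8, -0.0]
finger_gap: 0.0123
finger_force: 98.0
clock: 13.12
tool_pos: [0.5557, -0.011, 0.1008]
tcp_rot: [3.142, 0.0, -1.803]
force: [1.3, -0.2, 1.9]
finger_gap: 0.0125
finger_force: 98.3
```

```bash
python3 -m handwheel '{"moves":[{"fingers":1,"travel":[0,0,-0.05],"angular":[0,0,0]},{"fingers":1,"travel":[0,0,0],"angular":[0,0,0]}]}'
python3 -m handwheel '{"moves":[{"fingers":1,"travel":[0,0,-0.03],"angular":[0,0,0]},{"fingers":1,"travel":[0,0,0],"angular":[0,0,0]}]}'; python3 -c "
from station import r
s=r.read_state();print(s['ft_torque'],s['joint_pos'])"
```

```text
clock: 13.38
tool_pos: [0.5559, -0.011, 0.1006]
tcp_rot: [-3.141, 0.0, -1.803]
force: [2.4, -0.7, 4.6]
finger_gap: 0.0126
finger_force: 98.7
clock: 13.62
tool_pos: [0.5559, -0.011, 0.1006]
tcp_rot: [-3.141, 0.0, -1.803]
force: [1.9, -1.2, 5.8]
finger_gap: 0.0125
finger_force: 98.9
[-0.22517348 -0.31710867  0.00543726] [-1.98548239e-02  1.98538814e-01 -1.56307837e-01  1.21527842e+00
  5.14786710e-05 -1.35844405e+00]
```

```bash
python3 -m handwheel '{"moves":[{"fingers":1,"travel":[0,0,-0.08],"angular":[0,0,0]},{"fingers":1,"travel":[0,0,0],"angular":[0,0,-2]},{"fingers":1,"travel":[0,0,0],"angular":[0,0,-2]},{"fingers":1,"travel":[0,0,0],"angular":[0,0,0]}]}'; python3 -c "
from station import r
s=r.read_state();print(s['ft_torque'])"
python3 -m handwheel '{"moves":[{"fingers":1,"travel":[0,0,0],"angular":[0,0,-2]},{"fingers":1,"travel":[0,0,0],"angular":[0,0,-2]},{"fingers":1,"travel":[0,0,0],"angular":[0,0,0]}]}'; python3 -c "
from station import r
s=r.read_state();print(s['ft_torque'])"
python3 -m handwheel '{"moves":[{"fingers":1,"travel":[0,0,0],"angular":[0,0,-2]},{"fingers":1,"travel":[0,0,0],"angular":[0,0,-2]},{"fingers":1,"travel":[0,0,0],"angular":[0,0,0]}]}'; python3 -c "
from station import r
s=r.read_state();print(s['ft_torque'])"
```

```text
clock: 14.12
tool_pos: [0.5562, -0.0112, 0.1003]
tcp_rot: [-3.14, 0.0, -1.873]
force: [1.7, -0.8, 9.8]
finger_gap: 0.0126
finger_force: 99.2
[-0.3118456  -0.26650863 -0.02337185]
clock: 14.5
tool_pos: [0.5564, -0.0114, 0.1003]
tcp_rot: [-3.139, -0.0, -1.943]
force: [1.8, -2.0, 9.1]
finger_gap: 0.0129
finger_force: 99.2
[-0.60622054 -0.33963383  0.01573767]
clock: 14.88
tool_pos: [0.5565, -0.0118, 0.1004]
tcp_rot: [-3.139, -0.0, -2.013]
force: [1.6, -3.1, 8.9]
finger_gap: 0.0126
finger_force: 99.2
[-0.79000188 -0.42684561  0.05357012]
```

```bash
for i in 1 2 3; do python3 -m handwheel '{"moves":[{"fingers":1,"travel":[0,0,0],"angular":[0,0,-3]},{"fingers":1,"travel":[0,0,0],"angular":[0,0,-3]},{"fingers":1,"travel":[0,0,0],"angular":[0,0,0]}]}' | egrep 'rot|force:|pos'; python3 -c "
from station import r
s=r.read_state();print(s['ft_torque'])"; done
```

```text
tool_pos: [0.5566, -0.0117, 0.1004]
tcp_rot: [-3.139, -0.0, -2.118]
force: [2.2, -2.8, 9.0]
finger_force: 99.2
[-0.81189444 -0.45711548  0.12245013]
tool_pos: [0.5565, -0.0117, 0.1004]
tcp_rot: [-3.139, 0.0, -2.222]
force: [2.1, -3.5, 9.4]
finger_force: 99.2
[-0.80587579 -0.4243805   0.10714674]
tool_pos: [0.5565, -0.0117, 0.1004]
tcp_rot: [-3.139, 0.0, -2.327]
force: [2.5, -2.4, 9.1]
finger_force: 99.2
[-0.75198558 -0.43626679  0.17529435]
```

```bash
python3 -m handwheel '{"moves":[{"fingers":1,"travel":[0,0,0],"angular":[0,0,-6]},{"fingers":1,"travel":[0,0,0],"angular":[0,0,-6]},{"fingers":1,"travel":[0,0,0],"angular":[0,0,-6]},{"fingers":1,"travel":[0,0,0],"angular":[0,0,-6]},{"fingers":1,"travel":[0,0,0],"angular":[0,0,-6]}]}' | egrep 'rot|force:|pos'; python3 -c "
from station import r
s=r.read_state();print(s['ft_torque'])"; python3 -m handwheel '{"moves":[{"fingers":1,"travel":[0,0,0],"angular":[0,0,-7]},{"fingers":1,"travel":[0,0,0],"angular":[0,0,-7]},{"fingers":1,"travel":[0,0,0],"angular":[0,0,-7]},{"fingers":1,"travel":[0,0,0],"angular":[0,0,-7]},{"fingers":1,"travel":[0,0,0],"angular":[0,0,-7]},{"fingers":1,"travel":[0,0,0],"angular":[0,0,-3.5]},{"fingers":1,"travel":[0,0,0],"angular":[0,0,0]}]}' | egrep 'rot|force:|pos|clock'; python3 -c "
from station import r
s=r.read_state();print(s['ft_torque'])"
```

```text
tool_pos: [0.5564, -0.0116, 0.1004]
tcp_rot: [-3.14, 0.002, -2.853]
force: [1.5, -2.4, 9.5]
finger_force: 99.2
[-0.647686   -0.35272593  0.25678974]
clock: 17.5
tool_pos: [0.5565, -0.0114, 0.1004]
tcp_rot: [3.141, 0.002, 2.761]
force: [2.5, -0.5, 8.3]
finger_force: 99.2
[-0.49279669 -0.42818377  0.17040467]
```

```bash
python3 -m handwheel '{"moves":[{"fingers":1,"travel":[0,0,0],"angular":[0,0,8]},{"fingers":1,"travel":[0,0,1],"angular":[0,0,0]},{"fingers":1,"travel":[0,0,1.5],"angular":[0,0,0]},{"fingers":1,"travel":[1,-0.4,2],"angular":[0,0,0]},{"fingers":1,"travel":[3,-1.2,0.5],"angular":[0,0,0]},{"fingers":1,"travel":[3,-1.4,0],"angular":[0,0,0]},{"fingers":1,"travel":[0,0,0],"angular":[0,0,0]},{"fingers":1,"travel":[0,0,0],"angular":[0,0,0]}]}' | egrep 'rot|force|pos|clock'
cat > look.py <<'E'
import sys
from station import r
from h import *
G={"red":[.5569,-.0112],"yellow":[.5547,-.1185],"blue":[.4628,-.0629]}
f=r.grab_frame("wrist"); np.savez("wristL.npz",**f); f["fish"]=True; st=[]
for c in sys.argv[2:]:
    x,y=G[c]; s=.0001; u=(np.arange(400)-200)*s; X=np.stack(np.meshgrid(x+u,y+u,indexing="ij"),-1).reshape(-1,2)
    q=proj(f,np.c_[X,np.full(len(X),.0755)]).astype(np.float32)
    print(c,"px",q[80200])
    im=cv2.remap(f["pixels"],q[:,0].reshape(400,400),q[:,1].reshape(400,400),cv2.INTER_CUBIC); st.append(im)
    h=cv2.cvtColor(im,cv2.COLOR_RGB2HSV); m=(h[:,:,1]<110).astype(np.uint8)*255
    m=cv2.morphologyEx(cv2.morphologyEx(m,3,np.ones((25,25))),2,np.ones((25,25)))
    for k in cv2.findContours(m,0,2)[0]:
        a=cv2.contourArea(k)
        if 12000<a<40000:
            R=cv2.minAreaRect(k[:,0][:,::-1].astype(np.float32)); o=np.zeros_like(m); cv2.drawContours(o,[k],-1,255,-1)
            g=cv2.GaussianBlur(o,(0,0),4).astype(float); gx=cv2.Sobel(g,6,0,1);gy=cv2.Sobel(g,6,1,0)
            an=np.degrees(np.angle(((gx+1j*gy)**4/np.maximum(np.hypot(gx,gy)**2,1e-6)).sum())/4)
            print(c,"rect",np.round(R[1]).tolist(),"centre mm",(np.array([x,y])*1000+(np.array(R[0])-200)*.1).round(1),"ang",round(R[2]%90,1),"grad",round(an%90,1))
    pass
cv2.imwrite("pics/"+sys.argv[1],np.hstack(st)[:,:,::-1])
E
python3 look.py L1.png red
```

```text
clock: 18.5
tool_pos: [0.6247, -0.0407, 0.1488]
tcp_rot: [-3.142, -0.002, 2.9]
force: [0.2, -0.6, -1.2]
finger_force: 97.7
red px [334.6353  128.89426]
red rect [138.0, 138.0] centre mm [557.5 -12.5] ang 82.2 grad 83.0
red rect [161.0, 399.0] centre mm [556.8   0.7] ang 0.0 grad 51.5
```

View pics/L1.png

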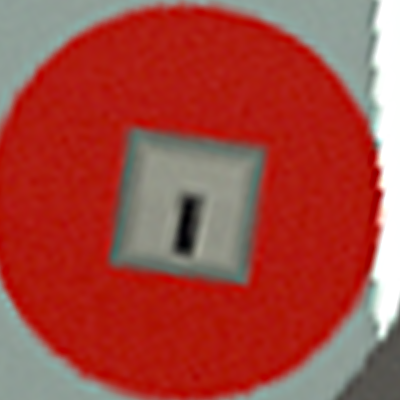

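The mark now points to about −7°, so red has turned about 84° of the 90°. I'll check for key slip in the grip before mending.

```bash
python3 - <<'E'
from h import *
for n,roi,z,ty in (("wrist5.npz",(200,120,440,480),.127,-2.946),("wristL.npz",(200,120,440,480),.2185,2.9)):
    f=load(n); _,N,pts=cen(mask(f,(5,150,40),(20,255,255),roi)); D=f["depth"][pts[:,1],pts[:,0]]; c,v=ray(f,pts); X=c+v*(D/(v@f["R"][2]))[:,None]
    T=X[abs(X[:,2]-z)<.004]; print(n,N,len(T),np.percentile(X[:,2],[5,50,95]).round(4))
    if len(T)>20:
        w,V=np.linalg.eigh(np.cov(T[:,:2].T)); a=np.degrees(np.arctan2(V[1,1],V[0,1])); R=cv2.minAreaRect((T[:,:2]*1000).astype(np.float32))
        print("handle yaw mod180",round(a%180,1),"rect",R,"tool yaw mod180",round(np.degrees(ty)%180,1))
E
```

```text
wrist5.npz 2015 1743 [0.1144 0.127  0.1283]
handle yaw mod180 10.6 rect ((447.291015625, 303.1058349609375), (26.149551391601562, 13.485485076904297), 10.502960205078125) tool yaw mod180 11.2
wristL.npz 5673 5032 [0.2067 0.218  0.2192]
handle yaw mod180 166.0 rect ((625.423828125, -41.14147186279297), (14.047074317932129, 64.53970336914062), 76.07563781738281) tool yaw mod180 166.2
```

```bash
python3 - <<'E'
from h import *
G={"red":[.5575,-.0125],"yellow":[.5552,-.1198],"blue":[.4633,-.0640]}
W={"red":(0,6),"yellow":(22,35),"blue":(100,125)}
for n in ("wrist1.npz","wrist2.npz","wrist3.npz","wrist5.npz","wristL.npz"):
    f=load(n)
    for c,(x,y) in G.items():
        u=(np.arange(400)-200)*1e-4; X=np.stack(np.meshgrid(x+u,y+u,indexing="ij"),-1).reshape(-1,2)
        q=proj(f,np.c_[X,np.full(len(X),.072)]).astype(np.float32)
        if q.min()<0 or q[:,0].max()>639 or q[:,1].max()>479: 
            if q[:,1].min()<-12 or q[:,0].min()<0 or q[:,0].max()>639 or q[:,1].max()>479: continue
        im=cv2.remap(f["pixels"],q[:,0].reshape(400,400),q[:,1].reshape(400,400),cv2.INTER_CUBIC)
        h=cv2.cvtColor(im,cv2.COLOR_RGB2HSV); m=((h[:,:,1]<120)).astype(np.uint8)*255
        k=np.zeros_like(m); cv2.circle(k,(200,200),150,255,-1); m&=k
        m=cv2.morphologyEx(cv2.morphologyEx(m,3,np.ones((21,21))),2,np.ones((31,31)))
        cs=[a for a in cv2.findContours(m,0,2)[0] if cv2.contourArea(a)>8000]
        for a in cs:
            R=cv2.minAreaRect(a[:,0][:,::-1].astype(np.float32)); p=cv2.approxPolyDP(cv2.convexHull(a),10,True)[:,0,::-1]
            e=np.roll(p,-1,0)-p; L=np.hypot(*e.T); an=np.degrees(np.arctan2(e[:,1],e[:,0]))%90
            print(n,c,"rect",np.round(R[1]).tolist(),round(R[2]%90,1),"edges",[(int(l),round(b)) for l,b in zip(L,an) if l>50])
E
```

```text
wrist1.npz red rect [142.0, 143.0] 76.0 edges [(131, 78), (128, 79), (130, 79), (130, 79)]
wrist1.npz yellow rect [147.0, 144.0] 78.1 edges [(133, 81), (136, 79), (133, 80), (133, 79)]
wrist1.npz blue rect [149.0, 141.0] 24.5 edges [(89, 25), (126, 18), (135, 19), (126, 18)]
wrist2.npz yellow rect [152.0, 165.0] 77.7 edges [(125, 80), (95, 83), (60, 65), (131, 81), (129, 81)]
wrist2.npz blue rect [143.0, 141.0] 24.9 edges [(101, 25), (126, 18), (126, 19), (99, 26)]
wrist3.npz red rect [147.0, 141.0] 76.8 edges [(134, 78), (129, 79), (136, 79), (132, 79)]
wrist3.npz yellow rect [157.0, 137.0] 78.0 edges [(145, 80), (128, 80), (145, 81), (130, 80)]
wrist3.npz blue rect [168.0, 148.0] 24.1 edges [(123, 25), (102, 25), (125, 25), (103, 25)]
wristL.npz red rect [140.0, 140.0] 82.3 edges [(132, 84), (133, 84), (135, 84), (133, 83)]
wristL.npz yellow rect [162.0, 143.0] 77.9 edges [(147, 81), (132, 80), (150, 81), (132, 79)]
wristL.npz blue rect [165.0, 143.0] 24.1 edges [(122, 25), (125, 18), (121, 26), (128, 19)]
```

Confirmed on consistent views: 84.5°, so 5.5° is missing. I'll re-engage red and finish it.

```bash
python3 -m handwheel '{"moves":[{"fingers":1,"travel":[-3,1.3,0],"angular":[0,0,3]},{"fingers":1,"travel":[-3,1.3,0],"angular":[0,0,3]},{"fingers":1,"travel":[-1,0.4,-1],"angular":[0,0,0]},{"fingers":1,"travel":[0,0,-1.5],"angular":[0,0,0]},{"fingers":1,"travel":[0,0,-0.5],"angular":[0,0,0]},{"fingers":1,"travel":[0,0,-0.8],"angular":[0,0,0]},{"fingers":1,"travel":[0,0,-0.6],"angular":[0,0,0]},{"fingers":1,"travel":[0,0,-0.3],"angular":[0,0,0]}]}' | egrep 'rot|force|pos|clock'
python3 -m handwheel '{"moves":[{"fingers":1,"travel":[0,0,-0.2],"angular":[0,0,0]},{"fingers":1,"travel":[0,0,-0.1],"angular":[0,0,0]},{"fingers":1,"travel":[0,0,0],"angular":[0,0,0]}]}' | egrep 'rot|force|pos|clock'
```

```text
clock: 19.55
tool_pos: [0.5559, -0.0112, 0.1015]
tcp_rot: [-3.142, -0.001, 3.005]
force: [0.7, -0.1, -0.9]
finger_force: 97.8
clock: 19.92
tool_pos: [0.5562, -0.0112, 0.1006]
tcp_rot: [3.142, 0.002, 3.005]
force: [-2.4, -0.2, 6.4]
finger_force: 99.0
```

```bash
python3 -m handwheel '{"moves":[{"fingers":1,"travel":[0,0,-0.05],"angular":[0,0,-5]},{"fingers":1,"travel":[0,0,0],"angular":[0,0,-5]},{"fingers":1,"travel":[0,0,0],"angular":[0,0,-5]},{"fingers":1,"travel":[0,0,0],"angular":[0,0,-4.5]},{"fingers":1,"travel":[0,0,0],"angular":[0,0,0]}]}' | egrep 'rot|force|pos|clock'
python3 -m handwheel '{"moves":[{"fingers":1,"travel":[0,0,0],"angular":[0,0,7]},{"fingers":1,"travel":[0,0,0],"angular":[0,0,6]},{"fingers":1,"travel":[0,0,1],"angular":[0,0,0]},{"fingers":1,"travel":[0,0,1.5],"angular":[0,0,0]},{"fingers":1,"travel":[1,-0.4,2],"angular":[0,0,0]},{"fingers":1,"travel":[3,-1.2,0.5],"angular":[0,0,0]},{"fingers":1,"travel":[3,-1.4,0],"angular":[0,0,0]},{"fingers":1,"travel":[0,0,0],"angular":[0,0,0]}]}' | egrep 'rot|force|pos|clock'
python3 look.py L2.png red
```

```text
clock: 20.55
tool_pos: [0.5569, -0.0115, 0.1005]
tcp_rot: [3.141, 0.003, 2.664]
force: [-1.1, -1.5, 6.2]
finger_force: 99.0
clock: 21.55
tool_pos: [0.6274, -0.0418, 0.1485]
tcp_rot: [-3.142, 0.0, 2.89]
force: [0.3, -0.1, -1.5]
finger_force: 97.9
red px [334.19626 124.33851]
red rect [137.0, 137.0] centre mm [557.1 -12.4] ang 76.2 grad 78.0
red rect [150.0, 399.0] centre mm [556.8   1.2] ang 0.0 grad 45.5
```

Red is back on its original square angle, exactly 90°, with a lag of about 14° key to head. Next is yellow.

```bash
python3 -m handwheel '{"moves":[{"fingers":1,"travel":[-0.6,-0.7,0],"angular":[0,0,10.4]},{"fingers":1,"travel":[-0.9,-1,0],"angular":[0,0,10.4]},{"fingers":1,"travel":[-1,-1,0],"angular":[0,0,10.4]},{"fingers":1,"travel":[-1,-1,0],"angular":[0,0,10.4]},{"fingers":1,"travel":[-1,-1,0],"angular":[0,0,10.4]},{"fingers":1,"travel":[-1,-1,0],"angular":[0,0,10.4]},{"fingers":1,"travel":[-1,-1,0],"angular":[0,0,10.4]},{"fingers":1,"travel":[-0.72,-1.03,0],"angular":[0,0,10.4]}]}' | egrep 'rot|force|pos|clock'
python3 -m handwheel '{"moves":[{"fingers":1,"travel":[0,0,-0.5],"angular":[0,0,10.3]},{"fingers":1,"travel":[0,0,-1.5],"angular":[0,0,0]},{"fingers":1,"travel":[0,0,-1],"angular":[0,0,0]},{"fingers":1,"travel":[0,0,-0.4],"angular":[0,0,0]},{"fingers":1,"travel":[0,0,-0.4],"angular":[0,0,0]},{"fingers":1,"travel":[0,0,-0.2],"angular":[0,0,0]},{"fingers":1,"travel":[0,0,0],"angular":[0,0,0]}]}' | egrep 'rot|force|pos|clock'
```

```text
clock: 22.6
tool_pos: [0.5523, -0.118, 0.1493]
tcp_rot: [3.141, 0.0, -1.933]
force: [-0.3, -0.3, -1.7]
finger_force: 97.8
clock: 23.48
tool_pos: [0.5538, -0.1185, 0.1086]
tcp_rot: [-3.141, -0.0, -1.76]
force: [1.1, -0.5, -1.5]
finger_force: 97.8
```

```bash
python3 -m handwheel '{"moves":[{"fingers":1,"travel":[0,0,-0.25],"angular":[0,0,0]},{"fingers":1,"travel":[0,0,-0.2],"angular":[0,0,0]},{"fingers":1,"travel":[0,0,0],"angular":[0,0,0]}]}' | egrep 'rot|force|pos|clock'
for i in 1 2; do python3 -m handwheel '{"moves":[{"fingers":1,"travel":[0,0,-0.1],"angular":[0,0,0]},{"fingers":1,"travel":[0,0,0],"angular":[0,0,0]}]}' | egrep 'force:|pos|clock'; done
```

```text
clock: 23.85
tool_pos: [0.5537, -0.1185, 0.104]
tcp_rot: [-3.141, -0.0, -1.76]
force: [1.3, -0.5, -1.0]
finger_force: 97.7
clock: 24.1
tool_pos: [0.5538, -0.1184, 0.1031]
force: [0.9, -0.9, -1.5]
finger_force: 97.8
clock: 24.35
tool_pos: [0.5537, -0.1184, 0.1021]
force: [0.7, -0.9, -0.3]
finger_force: 97.8
```

```bash
for i in 1 2; do python3 -m handwheel '{"moves":[{"fingers":1,"travel":[0,0,-0.1],"angular":[0,0,0]},{"fingers":1,"travel":[0,0,0],"angular":[0,0,0]}]}' | egrep 'force:|pos|clock'; done
```

```text
clock: 24.6
tool_pos: [0.5538, -0.1185, 0.1017]
force: [-1.0, -1.2, 3.6]
finger_force: 98.6
clock: 24.85
tool_pos: [0.554, -0.1185, 0.1013]
force: [-1.0, -0.9, 9.2]
finger_force: 99.5
```

```bash
python3 -m handwheel '{"moves":[{"fingers":1,"travel":[0,0,0],"angular":[0,0,-4]},{"fingers":1,"travel":[0,0,0],"angular":[0,0,-6]},{"fingers":1,"travel":[0,0,0],"angular":[0,0,-6]},{"fingers":1,"travel":[0,0,0],"angular":[0,0,-6]},{"fingers":1,"travel":[0,0,0],"angular":[0,0,-6]},{"fingers":1,"travel":[0,0,0],"angular":[0,0,-6]}]}' | egrep 'rot|force:|pos|clock'
python3 -m handwheel '{"moves":[{"fingers":1,"travel":[0,0,0],"angular":[0,0,-8]},{"fingers":1,"travel":[0,0,0],"angular":[0,0,-8]},{"fingers":1,"travel":[0,0,0],"angular":[0,0,-8]},{"fingers":1,"travel":[0,0,0],"angular":[0,0,-8]},{"fingers":1,"travel":[0,0,0],"angular":[0,0,-8]},{"fingers":1,"travel":[0,0,0],"angular":[0,0,-8]}]}' | egrep 'rot|force:|pos|clock'
```

```text
clock: 25.6
tool_pos: [0.5545, -0.1191, 0.1015]
tcp_rot: [-3.139, 0.0, -2.356]
force: [-1.1, -3.0, 6.6]
finger_force: 99.1
clock: 26.35
tool_pos: [0.5544, -0.1189, 0.1014]
tcp_rot: [-3.14, 0.002, 3.088]
force: [-0.9, -2.1, 7.4]
finger_force: 99.1
```

```bash
python3 -m handwheel '{"moves":[{"fingers":1,"travel":[0,0,0],"angular":[0,0,-8]},{"fingers":1,"travel":[0,0,0],"angular":[0,0,-8]},{"fingers":1,"travel":[0,0,0],"angular":[0,0,-8]},{"fingers":1,"travel":[0,0,0],"angular":[0,0,-8]},{"fingers":1,"travel":[0,0,0],"angular":[0,0,-8]},{"fingers":1,"travel":[0,0,0],"angular":[0,0,-8]}]}' | egrep 'rot|force:|pos|clock'
```

```text
clock: 27.1
tool_pos: [0.5546, -0.1187, 0.1014]
tcp_rot: [3.14, 0.002, 2.251]
force: [0.9, -1.1, 8.0]
finger_force: 99.1
```

```bash
python3 -m handwheel '{"moves":[{"fingers":1,"travel":[0,0,0],"angular":[0,0,-8]},{"fingers":1,"travel":[0,0,0],"angular":[0,0,-8]},{"fingers":1,"travel":[0,0,0],"angular":[0,0,-8]},{"fingers":1,"travel":[0,0,0],"angular":[0,0,-8]},{"fingers":1,"travel":[0,0,0],"angular":[0,0,-8]},{"fingers":1,"travel":[0,0,0],"angular":[0,0,-8]},{"fingers":1,"travel":[0,0,0],"angular":[0,0,-8]},{"fingers":1,"travel":[0,0,0],"angular":[0,0,-6]}]}' | egrep 'rot|force:|pos|clock'
python3 -m handwheel '{"moves":[{"fingers":1,"travel":[0,0,0],"angular":[0,0,-3]},{"fingers":1,"travel":[0,0,0],"angular":[0,0,0]}]}' | egrep 'rot|force:|pos|clock'
```

```text
clock: 28.1
tool_pos: [0.5549, -0.1188, 0.1015]
tcp_rot: [3.138, -0.0, 1.17]
force: [0.2, -1.0, 6.4]
finger_force: 99.0
clock: 28.35
tool_pos: [0.5549, -0.1188, 0.1015]
tcp_rot: [3.138, -0.0, 1.12]
force: [1.2, -1.9, 6.9]
finger_force: 99.0
```

```bash
python3 -m handwheel '{"moves":[{"fingers":1,"travel":[0,0,0],"angular":[0,0,7]},{"fingers":1,"travel":[0,0,0],"angular":[0,0,6]},{"fingers":1,"travel":[0,0,1],"angular":[0,0,0]},{"fingers":1,"travel":[0,0,1.5],"angular":[0,0,0]},{"fingers":1,"travel":[-0.3,-1,2],"angular":[0,0,0]},{"fingers":1,"travel":[-0.7,-3,0.5],"angular":[0,0,0]},{"fingers":1,"travel":[-0.7,-3,0],"angular":[0,0,0]},{"fingers":1,"travel":[0,0,0],"angular":[0,0,0]}]}' | egrep 'rot|force|pos|clock'
python3 look.py L3.png yellow
```

```text
clock: 29.35
tool_pos: [0.536, -0.1897, 0.1506]
tcp_rot: [-3.141, -0.0, 1.344]
force: [0.2, 0.7, -0.9]
finger_force: 97.9
yellow px [318.06598 128.13976]
yellow rect [134.0, 134.0] centre mm [ 555.3 -119.3] ang 78.7 grad 80.1
```

View pics/L3.png

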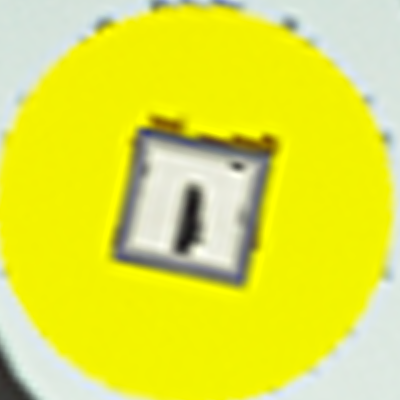

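Yellow's mark, at (188,220) in the crop, has gone from −x to +x at the same square angle, so two quarter turns are done. Now blue, starting at key yaw −67°.

```bash
python3 -m handwheel '{"moves":[{"fingers":1,"travel":[-1,1.5,0],"angular":[0,0,6]},{"fingers":1,"travel":[-1.5,2.5,0],"angular":[0,0,7]},{"fingers":1,"travel":[-1.5,2.8,0],"angular":[0,0,7]},{"fingers":1,"travel":[-1.5,2.8,0],"angular":[0,0,8]},{"fingers":1,"travel":[-1.29,1.96,0],"angular":[0,0,5]},{"fingers":1,"travel":[-0.7,1,0],"angular":[0,0,3]},{"fingers":1,"travel":[0,0,-1],"angular":[0,0,0]},{"fingers":1,"travel":[0,0,-1.5],"angular":[0,0,0]}]}' | egrep 'rot|force|pos|clock'
python3 -m handwheel '{"moves":[{"fingers":1,"travel":[0,0,-0.7],"angular":[0,0,0]},{"fingers":1,"travel":[0,0,-0.5],"angular":[0,0,0]},{"fingers":1,"travel":[0,0,-0.4],"angular":[0,0,0]},{"fingers":1,"travel":[0,0,0],"angular":[0,0,0]}]}' | egrep 'rot|force|pos|clock'
```

```text
clock: 30.4
tool_pos: [0.4624, -0.063, 0.1244]
tcp_rot: [3.141, 0.001, 1.974]
force: [0.7, -0.0, -0.1]
finger_force: 97.9
clock: 30.9
tool_pos: [0.4618, -0.0628, 0.1089]
tcp_rot: [-3.142, -0.0, 1.975]
force: [-0.6, 0.1, -1.1]
finger_force: 97.8
```

```bash
python3 -m handwheel '{"moves":[{"fingers":1,"travel":[0,0,-0.25],"angular":[0,0,0]},{"fingers":1,"travel":[0,0,-0.25],"angular":[0,0,0]},{"fingers":1,"travel":[0,0,0],"angular":[0,0,0]}]}' | egrep 'rot|force|pos|clock'
for i in 1 2 3; do python3 -m handwheel '{"moves":[{"fingers":1,"travel":[0,0,-0.1],"angular":[0,0,0]},{"fingers":1,"travel":[0,0,0],"angular":[0,0,0]}]}' | egrep 'force:|pos|clock'; done
```

```text
clock: 31.28
tool_pos: [0.4617, -0.0627, 0.104]
tcp_rot: [3.142, 0.0, 1.976]
force: [0.3, 0.9, -1.7]
finger_force: 97.9
clock: 31.52
tool_pos: [0.4618, -0.0628, 0.1031]
force: [0.1, -0.7, -1.8]
finger_force: 97.9
clock: 31.78
tool_pos: [0.4619, -0.0628, 0.1026]
force: [-0.7, 0.3, 3.6]
finger_force: 98.6
clock: 32.02
tool_pos: [0.4621, -0.0628, 0.1022]
force: [-2.8, 0.3, 8.1]
finger_force: 99.5
```

```bash
python3 -m handwheel '{"moves":[{"fingers":1,"travel":[0,0,0],"angular":[0,0,-4]},{"fingers":1,"travel":[0,0,0],"angular":[0,0,-6]},{"fingers":1,"travel":[0,0,0],"angular":[0,0,-6]},{"fingers":1,"travel":[0,0,0],"angular":[0,0,-6]},{"fingers":1,"travel":[0,0,0],"angular":[0,0,-8]},{"fingers":1,"travel":[0,0,0],"angular":[0,0,-8]}]}' | egrep 'rot|force:|pos|clock'
```

```text
clock: 32.78
tool_pos: [0.4631, -0.0632, 0.1023]
tcp_rot: [3.138, 0.0, 1.308]
force: [1.3, -1.0, 7.3]
finger_force: 99.0
```

```bash
python3 -m handwheel '{"moves":[{"fingers":1,"travel":[0,0,0],"angular":[0,0,-8]},{"fingers":1,"travel":[0,0,0],"angular":[0,0,-8]},{"fingers":1,"travel":[0,0,0],"angular":[0,0,-8]},{"fingers":1,"travel":[0,0,0],"angular":[0,0,-8]},{"fingers":1,"travel":[0,0,0],"angular":[0,0,-8]},{"fingers":1,"travel":[0,0,0],"angular":[0,0,-8]},{"fingers":1,"travel":[0,0,0],"angular":[0,0,-8]}]}' | egrep 'rot|force:|pos|clock'
python3 -m handwheel '{"moves":[{"fingers":1,"travel":[0,0,0],"angular":[0,0,-6]},{"fingers":1,"travel":[0,0,0],"angular":[0,0,-3.7]},{"fingers":1,"travel":[0,0,0],"angular":[0,0,0]}]}' | egrep 'rot|force:|pos|clock'
```

```text
clock: 33.65
tool_pos: [0.4632, -0.0634, 0.1024]
tcp_rot: [3.139, -0.003, 0.331]
force: [0.3, -2.0, 6.1]
finger_force: 99.0
clock: 34.02
tool_pos: [0.4632, -0.0634, 0.1023]
tcp_rot: [3.139, -0.003, 0.165]
force: [1.2, -1.5, 6.8]
finger_force: 99.0
```

```bash
python3 -m handwheel '{"moves":[{"fingers":1,"travel":[0,0,0],"angular":[0,0,7]},{"fingers":1,"travel":[0,0,0],"angular":[0,0,6]},{"fingers":1,"travel":[0,0,1],"angular":[0,0,0]},{"fingers":1,"travel":[0,0,1.5],"angular":[0,0,0]},{"fingers":1,"travel":[-1,-0.4,2],"angular":[0,0,0]},{"fingers":1,"travel":[-3,-1.2,0.5],"angular":[0,0,0]},{"fingers":1,"travel":[-3,-1.4,0],"angular":[0,0,0]},{"fingers":1,"travel":[0,0,0],"angular":[0,0,0]}]}' | egrep 'rot|force|pos|clock'
python3 look.py L4.png blue; python3 - <<'E'
from h import *
im=cv2.imread("pics/L4.png"); g=cv2.cvtColor(im,6); k=np.zeros_like(g); cv2.circle(k,(200,190),62,255,-1); ys,xs=np.nonzero((g<70)&(k>0)); print(len(xs),xs.mean(),ys.mean(),xs.min(),xs.max(),ys.min(),ys.max())
E
```

```text
clock: 35.02
tool_pos: [0.3904, -0.0931, 0.1521]
tcp_rot: [3.141, -0.0, 0.39]
force: [0.2, 0.2, -1.1]
finger_force: 97.9
blue px [314.2515  122.03896]
blue rect [139.0, 138.0] centre mm [463.8 -64. ] ang 23.6 grad 20.9
647 175.70170015455952 197.64605873261206 151 261 128 230
```

Blue has turned by a quarter: its square angle is 23.6° now against 24.5° at the start. Next I'll measure the block for the return.

```bash
python3 - <<'E'
from h import *
for n,roi in (("wrist4.npz",(260,140,380,250)),("top0.npz",(185,240,240,300)),("scene0.npz",(400,315,475,390))):
    f=load(n); ys,xs=np.mgrid[roi[1]:roi[3],roi[0]:roi[2]]; pts=np.c_[xs.ravel(),ys.ravel()]
    D=f["depth"][pts[:,1],pts[:,0]]; c,v=ray(f,pts); X=c+v*(D/(v@f["R"][2]))[:,None]
    T=X[(abs(X[:,2]-.04)<.005)]; R=cv2.minAreaRect((T[:,:2]*1000).astype(np.float32)); print(n,len(T),R)
E
```

```text
wrist4.npz 3961 ((466.5660095214844, 306.51416015625), (75.66500091552734, 75.55211639404297), 10.952200889587402)
top0.npz 560 ((464.5721435546875, 307.29437255859375), (75.68427276611328, 76.34754943847656), 10.341020584106445)
scene0.npz 1386 ((431.6705322265625, 300.5132141113281), (150.0117645263672, 75.23088073730469), 11.194291114807129)
```

```bash
python3 -m handwheel '{"moves":[{"fingers":1,"travel":[0.4,2,0],"angular":[0,0,5]},{"fingers":1,"travel":[0.65,3.5,0],"angular":[0,0,7]},{"fingers":1,"travel":[0.65,3.5,0],"angular":[0,0,7]},{"fingers":1,"travel":[0.65,3.5,0],"angular":[0,0,7]},{"fingers":1,"travel":[0.65,3.5,0],"angular":[0,0,7]},{"fingers":1,"travel":[0.65,3.5,0],"angular":[0,0,7]},{"fingers":1,"travel":[0.65,3.5,0],"angular":[0,0,7]},{"fingers":1,"travel":[0.65,3.5,0],"angular":[0,0,7]}]}' | egrep 'rot|force|pos|clock'
python3 -m handwheel '{"moves":[{"fingers":1,"travel":[0.65,3.5,0],"angular":[0,0,7]},{"fingers":1,"travel":[0.65,3.5,0],"angular":[0,0,7]},{"fingers":1,"travel":[0.65,3.5,0],"angular":[0,0,7]},{"fingers":1,"travel":[0.43,3,0],"angular":[0,0,3.6]},{"fingers":1,"travel":[0,0,-1],"angular":[0,0,0]},{"fingers":1,"travel":[0,0,-2],"angular":[0,0,0]},{"fingers":1,"travel":[0,0,-1],"angular":[0,0,0]},{"fingers":1,"travel":[0,0,0],"angular":[0,0,0]}]}' | egrep 'rot|force|pos|clock'
python3 - <<'E'
from station import r
from h import *
f=r.grab_frame("wrist"); np.savez("wristB.npz",**f); f["fish"]=True
ys,xs=np.mgrid[60:480,150:500]; pts=np.c_[xs.ravel(),ys.ravel()]
D=f["depth"][pts[:,1],pts[:,0]]; c,v=ray(f,pts); X=c+v*(D/(v@f["R"][2]))[:,None]
T=X[(abs(X[:,2]-.04)<.004)&(np.hypot(X[:,0]-.466,X[:,1]-.307)<.058)]; print(len(T),cv2.minAreaRect((T[:,:2]*1000).astype(np.float32)))
_,N,p=cen(mask(f,(5,150,40),(20,255,255),(150,60,500,480))); D=f["depth"][p[:,1],p[:,0]]; c,v=ray(f,p); X=c+v*(D/(v@f["R"][2]))[:,None]
z=np.percentile(X[:,2],60); T=X[abs(X[:,2]-z)<.004]; print(z,cv2.minAreaRect((T[:,:2]*1000).astype(np.float32)))
print(r.read_state()["tool_pos"],r.read_state()["joint_pos"])
E
```

```text
clock: 36.08
tool_pos: [0.4419, 0.1744, 0.1512]
tcp_rot: [3.142, -0.0, 1.339]
force: [-0.5, -0.9, -1.1]
finger_force: 97.9
clock: 37.08
tool_pos: [0.4645, 0.3066, 0.1102]
tcp_rot: [-3.14, 0.001, 1.764]
force: [-0.9, -0.6, -0.3]
finger_force: 97.9
7499 ((466.3265380859375, 306.93829345703125), (75.98129272460938, 75.59806823730469), 10.951908111572266)
0.17972244542734606 ((465.00897216796875, 306.5440368652344), (14.069417953491211, 64.1936264038086), 10.978096961975098)
[0.46496315 0.30689757 0.1110772 ] [ 5.83406386e-01  1.98321598e-01 -1.33315073e-01  1.23969598e+00
 -9.75837696e-07  1.96135149e+00]
```

```bash
python3 -m handwheel '{"moves":[{"fingers":1,"travel":[0.12,0.03,-1],"angular":[0,0,0]},{"fingers":1,"travel":[0,0,-1.4],"angular":[0,0,0]},{"fingers":1,"travel":[0,0,-0.6],"angular":[0,0,0]},{"fingers":1,"travel":[0,0,-0.6],"angular":[0,0,0]},{"fingers":1,"travel":[0,0,-0.5],"angular":[0,0,0]},{"fingers":1,"travel":[0,0,0],"angular":[0,0,0]}]}' | egrep 'rot|force|pos|clock'
python3 -m handwheel '{"moves":[{"fingers":1,"travel":[0,0,-0.5],"angular":[0,0,0]},{"fingers":1,"travel":[0,0,-0.4],"angular":[0,0,0]},{"fingers":1,"travel":[0,0,-0.15],"angular":[0,0,0]},{"fingers":1,"travel":[0,0,0],"angular":[0,0,0]}]}' | egrep 'rot|force|pos|clock'
```

```text
clock: 37.88
tool_pos: [0.466, 0.3074, 0.0697]
tcp_rot: [-3.141, 0.0, 1.764]
force: [-0.2, 0.1, -1.2]
finger_force: 97.9
clock: 38.38
tool_pos: [0.4662, 0.3075, 0.0595]
tcp_rot: [-3.141, 0.0, 1.764]
force: [-0.5, -0.5, -0.8]
finger_force: 97.9
```

```bash
for i in 1 2; do python3 -m handwheel '{"moves":[{"fingers":1,"travel":[0,0,-0.12],"angular":[0,0,0]},{"fingers":1,"travel":[0,0,0],"angular":[0,0,0]}]}' | egrep 'force:|pos|clock'; done
```

```text
clock: 38.62
tool_pos: [0.4662, 0.3075, 0.0584]
force: [0.9, -0.7, -1.5]
finger_force: 97.9
clock: 38.88
tool_pos: [0.4664, 0.3077, 0.0579]
force: [-1.0, -0.8, 4.7]
finger_force: 98.6
```

The key is on the hole's floor. Now I'll release and withdraw.

```bash
python3 -m handwheel '{"moves":[{"fingers":0.4,"travel":[0,0,0],"angular":[0,0,0]},{"fingers":0.4,"travel":[0,0,0],"angular":[0,0,0]},{"fingers":0.4,"travel":[0,0,0],"angular":[0,0,0]},{"fingers":0.4,"travel":[0,0,0],"angular":[0,0,0]},{"fingers":0.4,"travel":[0,0,1.5],"angular":[0,0,0]},{"fingers":0.4,"travel":[0,0,4],"angular":[0,0,0]},{"fingers":0.4,"travel":[0,0,5],"angular":[0,0,0]},{"fingers":0.4,"travel":[0,0,4],"angular":[0,0,0]}]}' 20
python3 -m handwheel '{"moves":[{"fingers":0.4,"travel":[0,0,3],"angular":[0,0,0]},{"fingers":0.4,"travel":[0,0,0],"angular":[0,0,0]},{"fingers":0.4,"travel":[0,0,0],"angular":[0,0,0]}]}'
python3 - <<'E'
from station import r
from h import *
for n in ("wrist","scene"):
    f=r.grab_frame(n); f["fish"]=n=="wrist"
    _,N,p=cen(mask(f,(5,150,40),(20,255,255),(200,60,460,360) if n=="wrist" else (420,300,475,370))); D=f["depth"][p[:,1],p[:,0]]; c,v=ray(f,p); X=c+v*(D/(v@f["R"][2]))[:,None]
    X=X[np.hypot(X[:,0]-.466,X[:,1]-.307)<.06]; print(n,np.percentile(X[:,2],[5,50,95]).round(4)); T=X[abs(X[:,2]-.127)<.004]; print(len(T),cv2.minAreaRect((T[:,:2]*1000).astype(np.float32)))
g=r.grab_frame("top"); t0=load("top0.npz"); d=cv2.absdiff(g["pixels"],t0["pixels"]).max(2)
for k,(x,y) in dict(amber=(480,218),white=(477,267),beaker=(276,183),gasket=(290,257),jar=(241,190),purple=(170,275),wrench=(456,308)).items(): print(k,int((d[y-18:y+18,x-18:x+18]>50).sum()))
E
```

```text
clock: 39.88
tool_pos: [0.4665, 0.3077, 0.2055]
tcp_rot: [3.139, -0.001, 1.764]
force: [0.8, 0.8, -0.5]
finger_gap: 0.0511
finger_force: 0.0
clock: 40.25
tool_pos: [0.4661, 0.3075, 0.232]
tcp_rot: [-3.142, 0.0, 1.764]
force: [-0.2, -0.1, -0.7]
finger_gap: 0.0513
finger_force: 0.0
wrist [0.1234 0.1272 0.1286]
891 ((466.71136474609375, 307.26824951171875), (13.092504501342773, 63.741336822509766), 11.418380737304688)
scene [0.111  0.1252 0.1287]
269 ((468.2669677734375, 307.8684387207031), (16.201797485351562, 63.629878997802734), 10.698755264282227)
amber 0
white 0
beaker 0
gasket 0
jar 0
purple 263
wrench 0
```

The key stands upright in its block (handle top 127 mm) and the listed bystanders are unchanged. The pixel change near the purple key, which I never approached, is probably the gripper or its shadow.

```bash
python3 -c "
from station import r
print(r.finish_job())"
```

```text
the job is handed in; nothing more can be done
None
```

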